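Set the camera slide on its set screw with the slack taken up

ROBOT

A 7-joint arm with a two-finger parallel gripper is mounted at the origin on the work surface. World frame = base frame: x ahead of the robot, y to its left, z up, the work surface at z = 0. Lengths are in m, angles in rad, forces in N, time in s.
With the tool pointing down it reaches from about 0.35 to 0.9 m from the base axis. Payload 19.9 kg.
Tool frame: the origin (TCP) lies at the centre of the arm's flange, where the gripper is bolted on; the fingertips stand 199 mm ahead of it and the grasp point (between the pads) lies 180 mm ahead of it (env.finger_overhang is the distance from the TCP to the fingertips, in m); y points along the fingers, x is the direction in which the jaws open and shut, and the axes are right-handed (so a half turn about y gives the same grasp; the last joint's range is limited). The gripper opens to 94 mm and grips with 3 to 60 N. Pads are 16 mm wide; open, the fingers measure 119 mm over their backs; the gripper's body (75 mm by 177 mm) begins 78 mm behind the grasp point.
Start: joints at [1.262, 0.417, -0.01, 1.614, 0.005, 1.111, -0.053], TCP at [0.165, -0.603, 0.405] pointing down, gripper open.
Joint ranges: [-2.81, 2.81], [-0.39, 2.02], [-1.27, 1.25], [0.06, 2.57], [-1.19, 4.33], [0.19, 2], [-2.82, 2.82]. Speed limits (rad/s): [1.89, 1.89, 2.39, 2.39, 3.01, 3.01, 3.01].

INTERFACE

Orientations are given as a rotation vector (axis times angle).
In Python, from station import readout, eyes, ticket, env gives the robot as it stands. The module is installed in compiled form; this text tells all that it offers.
- The arm moves only by the tool move_arm, never from a script. Its argument "moves" is a list of rows, each a list of 7 numbers: the shift along the world's x, y, z in cm, then the turn, a rotation vector about the world's x, y, z in rad, then the opening in per cent of the stroke, from 0 (shut) to 100 (fully open). In form: [[x, y, z, ax, ay, az, grip], ...]. A call has 1 to 8 rows; each row shifts and turns the commanded pose from where the row before left it; what a row does not reach is not made up. A row lasts 1/12 s, in which the tool goes at most 41.7 mm and 7.16 degrees, less where a joint would pass 70% of its speed; a pose out of reach is approached as far as the arm can. A call is refused whole if a number of a shift passes 4.17 or a number of a turn 0.125, either way. A call with a gripper value outside its range is refused whole. The fingers move at their own pace and stop on an object; "grip_force" is the grip in N (left out, the last holds). Time passes only in rows, so rows that do not move let the fingers close. It gives the time, the measured TCP pose, the force and the opening at its end, in the units of the state.
- readout.observe(): the state, without advancing time (a new reading comes with each control period).
- eyes.snapshot(name): name is "scene" or "side" or "wrist"; returns (picture, depth): 480x640x3 uint8, red, green, blue; 480x640 float32, m along the optical axis (not along the pixel's ray), 0 where there is no reading.
- eyes.camera_params(name): a dict with "intrinsics" (3x3 intrinsics, pixels), "eye" and "attitude" of the camera in the world. Camera axes: x right, y up, looking along -z (the intrinsics and any distortion apply to the point x, -y, -z); pixel columns grow to the right and rows downward; lengths in m; the calibration is good to about 2 mm. A picture is of the moment at which its call begins: read the wrist's pose just before it. camera_params takes no time and is no camera call; for the wrist camera it gives the pose at the moment of the call.
- ticket.finish_job(): hands the job in, once; it reports no verdict.
Trained networks look in the newest picture that a camera, given by its name, has taken for a name from the list of things; names that differ only in an ending like _2 or _b are one class to them, and where a whole thing is asked for, a point or a joint stands for the part that bears it (a point fixed in the world has none). Each returns a list of dicts, best first, with "conf" (0 to 1); they miss things now and then, are a little off and sometimes report something else, mostly with a low value. They report only what shows in the picture. A call takes as long as a camera call.
- eyes.masks_of(camera, thing): "mask" (480x640 bool, what is visible of it).
- eyes.mark_of(camera, thing): "point" ([x, y, z] in m, in world coordinates, good to about 4 mm: a listed point, or the origin of a listed thing).
The state is a dict: "time_s": time; "qpos": joint angles; "qvel": joint speeds; "joint_torque": joint torques, N m; "position": TCP position; "tcp_rot": TCP orientation; "ft_force": force on the tool from outside, world axes, zero at the start; "torque": the same for the moment, N m; "grip_width": opening from 0.0 (shut) to 1.0 (fully open).
Only numpy, scipy, OpenCV 4.12 (cv2) and the standard library are available. Lean on these libraries where they do the work, as an engineer would, in place of code of your own. Each camera call takes 0.05 s, during which the arm holds its last target.

TASK

The camera carriage on the aluminium bench slide stands too far forward, past the spring catch that sets its place. By its upright steel drive post, draw the carriage back until its side tooth is some 30 mm behind the catch's tip and the catch has snapped in front of it, then come forward again until the tooth bears on the set screw in that tip, and lean on the post with about 10 N for a good half second (over 15 N on the catch would bend it). Let go without drawing back, so that the tooth stays there and the post's slack stays taken up forward, and leave everything else on the bench where it is.

Things in the scene. Friction and masses are not known exactly. Their poses are not given: they have to be found in the camera images.
- jig: Bench slide: fixed aluminium base plate 200 x 340 mm, 12 mm thick, two guide rods, end blocks 46 mm tall. Origin: centre of its underside. Its +y axis is the FORWARD direction of the slide, towards the small chequered target plate (107 mm tall) standing at the forward end on the -x side; +z is up. Yaw within about half a radian.
- carriage: Grey block 76 (x) x 60 mm (y), top 50 mm above the bench; slides along the jig's y with about 3.5 N of drag and stays where left. Axes as the jig's; origin at bench height under the middle of the block and of the post's slot. A black camera (top 83 mm above the bench) rides at its -x side, 53 to 87 mm out. Travel 115 mm either way of the jig's centre.
- post_grip (a point): Axis of the upright steel drive post, 85 mm above the bench; post 18 (x) x 14 mm (y), from 50 to 108 mm above the bench. Push and pull only by it. It has slack: it slides 4 mm either way of the carriage's middle along y (1 N of drag, stays where left) before it takes the carriage along; its y in the carriage's frame is +4 mm with the slack taken up forward, -4 mm backward.
- tooth_face (a point): Middle of the forward (+y) face of the steel tooth on the carriage's +x side: tooth 24 mm wide (y), 12 mm tall, standing 14 mm out of the block, 34 mm above the bench. It is 12 mm forward and 49 mm to +x of the carriage's origin.
- catch_tip (a point): Middle of the blunt rear (-y) end face of the spring catch's arm, 34 mm above the bench. From this face a brass set screw (11 mm head) stands out backward (-y) by an amount that is not measured: anywhere from 2 to 22 mm; the tooth is seated when it bears on the screw. The stop block that carries the catch is clamped on the plate's +x side anywhere along some 40 mm. Axes as the jig's.
- catch: Steel spring catch: 50 mm arm on a vertical pin (origin, bench height) 50 mm forward of its tip; tip and set screw point backward (-y). A tooth moving backward slides along the arm's slanted side, pushing it aside (1 to 3 N); the catch snaps back once the tooth's forward face is behind the screw. Moving forward the tooth meets the screw as a rigid stop. Over 15 N would bend it.
- wheel_a: Loose small robot wheel, 62 mm across, 25 mm tall, lying beside the slide; bystander, origin under its centre.
- wheel_b: Second loose robot wheel like it; bystander.
- bearing: Loose steel ball bearing, 22 mm across, 9 mm tall, lying on the base plate near its rear (-y) end; bystander.
- driver: Loose screwdriver, 170 mm, lying between the robot and the slide; bystander.
- flask: Upright mint-green drinking flask, 68 mm across, 200 mm tall; bystander.
- mouse: Black computer mouse, 100 x 60 mm; bystander.
- gluegun: Black glue gun lying on its side, 34 mm tall; bystander.

How it is judged:
By the outcome, as a careful person would: the job done as asked, in the order asked, and still so for the second after the job is handed in, with the robot touching nothing.
It also fails if it takes over 64 s, if anything falls off the work surface, if the arm or the gripper's body presses on something with over 40 N, if the wrist force passes 120 N, or if a joint passes its speed limit or range.

## Working session

There is one attempt and no reset: what is moved stays moved. The work goes in short steps, Python scripts to look and compute and a tool call to move; the robot and the scene stay as the last step left them, time stands still between calls to the robot, and variables do not carry over. Pictures are saved under pics/ and viewed, and the job is handed in when it is done.

Besides the shell and the picture viewer there is one more tool, called after "Emit:" as name([rows], argument=value, ...), one row to a line, values as JSON. move_arm: Moves the arm, as the interface text tells. Its arguments: {"type":"object","properties":{"moves":{"type":"array"},"grip_force":{"type":"number"}},"required":["moves"]}

```bash
mkdir -p pics; cat > h.py <<'E'
import numpy as np, cv2
from station import readout, eyes, ticket, env
def snap(cam,name):
    p,d=eyes.snapshot(cam); cv2.imwrite(f'pics/{name}.png',p[:,:,::-1]); return p,d
def world(cam,u,v,depth,P=None):
    P=P or eyes.camera_params(cam); K=np.array(P['intrinsics'])
    c=np.array([(u-K[0,2])/K[0,0]*depth,-(v-K[1,2])/K[1,1]*depth,-depth])
    return rot(P)@c+np.array(P['eye'])
def rot(P):
    from scipy.spatial.transform import Rotation as R
    a=np.array(P['attitude'],float)
    return a if a.shape==(3,3) else (R.from_rotvec(a).as_matrix() if a.size==3 else R.from_quat(a).as_matrix())
E
python3 - <<'E'
from h import *
o=readout.observe(); print(o)
for c in('scene','side'):
    snap(c,c+'0'); print(eyes.camera_params(c))
    for t in('jig','carriage','post_grip','tooth_face','catch_tip','catch'):
        r=eyes.mark_of(c,t); print(c,t,[(x['conf'],np.round(x['point'],4)) for x in r[:2]])
E
```

```text
{'time_s': 0.0, 'qpos': array([ 1.26151077,  0.41801016, -0.01026829,  1.61423217,  0.00473614,
        1.11069224, -0.05301518]), 'qvel': array([ 0.00097551,  0.00142266, -0.00185791, -0.00128428, -0.00062721,
        0.00062398, -0.0009133 ]), 'joint_torque': array([-2.13152518e-03, -8.51255178e+01,  6.37825951e-01, -4.25984323e+01,
       -4.90334944e-02,  1.88263902e-02,  1.26103250e-04]), 'position': array([ 0.16531581, -0.60258477,  0.40397833]), 'tcp_rot': array([-1.32334205,  1.01055478, -1.00867369]), 'ft_force': array([ 0.04209816, -0.79570773, -0.01915419]), 'torque': array([ 0.01175613, -0.03035676,  0.0112422 ]), 'grip_width': 1.002543479724286}
{'intrinsics': array([[540.08817533,   0.        , 318.41837885],
       [  0.        , 540.08817533, 244.23616571],
       [  0.        ,   0.        ,   1.        ]]), 'eye': array([ 0.94244488, -0.51711201,  1.16610438]), 'attitude': array([0.51281527, 0.15715221, 0.56093685])}
scene jig [(0.81, array([0.5792, 0.0607, 0.0018])), (0.61, array([0.5176, 0.4626, 0.0008]))]
scene carriage [(0.63, array([ 0.5585,  0.131 , -0.0008]))
[... 248 characters left out ...]
array([[559.71124066,   0.        , 316.85506389],
       [  0.        , 559.71124066, 244.75222955],
       [  0.        ,   0.        ,   1.        ]]), 'eye': array([ 0.40099631, -1.0449152 ,  1.00419846]), 'attitude': array([ 0.86517109, -0.07747243, -0.16141765])}
side jig [(0.66, array([0.5784, 0.0566, 0.0011]))]
side carriage [(0.75, array([5.566e-01, 1.340e-01, 4.000e-04])), (0.5, array([0.5504, 0.1322, 0.0827]))]
side post_grip [(0.64, array([0.55  , 0.1318, 0.0812]))]
side tooth_face [(0.72, array([0.6003, 0.1586, 0.0347]))]
side catch_tip [(0.64, array([0.6286, 0.0637, 0.0297])), (0.44, array([0.5535, 0.1303, 0.084 ]))]
side catch [(0.67, array([6.251e-01, 1.169e-01, 3.000e-04]))]
```

View pics/scene0.png

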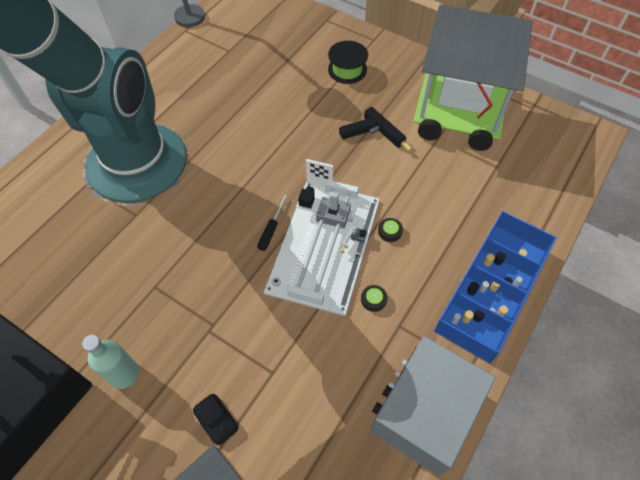

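View pics/side0.png

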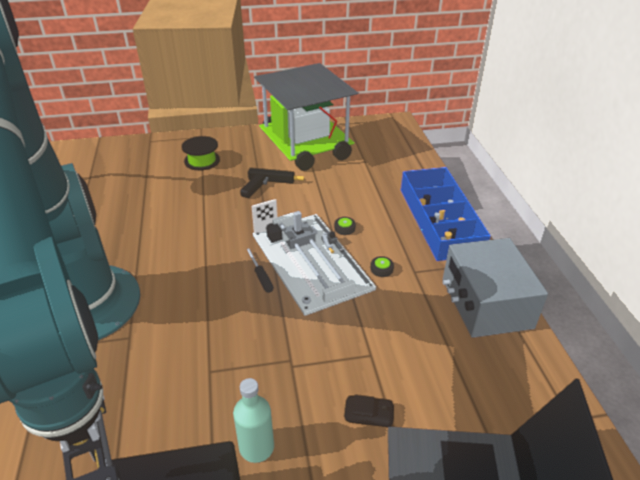

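```bash
python3 - <<'E'
from h import *
from scipy.spatial.transform import Rotation as R
o=readout.observe(); print(R.from_rotvec(o['tcp_rot']).as_matrix().round(3))
print(eyes.camera_params('wrist'))
eyes.snapshot('scene')
for t in('flask','wheel_a','mouse','gluegun','driver','bearing'):
    r=eyes.mark_of('scene',t); print(t,[(x['conf'],np.round(x['point'],3)) for x in r[:2]])
E
```

```text
[[ 0.265 -0.     0.964]
 [-0.964  0.     0.265]
 [-0.    -1.    -0.   ]]
{'intrinsics': array([[418.53615591,   0.        , 317.88946426],
       [  0.        , 418.53615591, 236.25629527],
       [  0.        ,   0.        ,   1.        ]]), 'eye': array([ 0.23920278, -0.58234027,  0.38447649]), 'attitude': array([-0.22411646,  0.17258865, -1.29602998])}
flask [(0.89, array([ 0.386, -0.457, -0.001]))]
wheel_a [(0.88, array([0.698, 0.18 , 0.003])), (0.69, array([ 0.756, -0.007,  0.003]))]
mouse [(0.83, array([ 0.618, -0.424,  0.002]))]
gluegun [(0.77, array([0.515, 0.464, 0.001])), (0.42, array([0.43 , 0.041, 0.001]))]
driver [(0.85, array([ 0.431,  0.042, -0.002]))]
bearing [(0.59, array([0.696, 0.178, 0.003])), (0.47, array([ 0.539, -0.097,  0.016]))]
```

Emit:
move_arm([
  [1,1,2.5,0,0,0,100],
  [1.5,2.5,2.5,0,0,0,100],
  [1.9,3.3,1,0,0,0,100],
  [1.9,3.3,0,0,0,0,100],
  [1.9,3.3,0,0,0,0,100],
  [1.9,3.3,0,0,0,0,100],
  [1.9,3.3,0,0,0,0,100],
  [1.9,3.3,0,0,0,0,100],
])

```text
time_s: 1.72
position: [0.3049, -0.3679, 0.4648]
tcp_rot: [-1.324, 1.009, -1.01]
ft_force: [0.4, -0.3, 0.1]
grip_width: 1.0
```

Emit:
move_arm([
  [1.9,3.3,0,0,0,0,100],
  [1.9,3.3,0,0,0,0,100],
  [1.9,3.3,0,0,0,0,100],
  [1.9,3.3,0,0,0,0,100],
  [1.9,3.3,0,0,0,0,100],
  [1.9,3.3,0,0,0,0,100],
  [1.9,3.3,0,0,0,0,100],
  [1.9,3.3,0,0,0,0,100],
])

```text
time_s: 2.38
position: [0.4568, -0.1039, 0.465]
tcp_rot: [-1.324, 1.009, -1.01]
ft_force: [1.1, -0.4, -0.4]
grip_width: 1.005
```

Emit:
move_arm([
  [1.4,3.3,0,0,0,0,100],
  [1.4,3.3,0,0,0,0,100],
  [1.4,3.3,0,0,0,0,100],
  [1.0,2.2,0,0,0,0,100],
  [0.5,1,0,0,0,0,100],
  [0,0,0,0,0,0,100],
  [0,0,0,0,0,0,100],
])

```text
time_s: 2.97
position: [0.5134, 0.0253, 0.4645]
tcp_rot: [-1.324, 1.009, -1.009]
ft_force: [-0.3, 0.1, -0.5]
grip_width: 0.998
```

```bash
python3 - <<'E'
from h import *
P=eyes.camera_params('wrist'); p,d=snap('wrist','w1'); np.save('w1d.npy',d); print(P['eye'],P['attitude'])
o=readout.observe(); print(o['position'],o['ft_force'])
for t in('jig','carriage','post_grip','tooth_face','catch_tip','catch'):
    r=eyes.mark_of('wrist',t); print(t,[(x['conf'],np.round(x['point'],4)) for x in r[:2]])
E
```

```text
[0.58716145 0.04579941 0.44430125] [-0.22431087  0.17281154 -1.29511772]
[0.51322621 0.02462117 0.46452167] [-0.25541866  0.28410065  0.14522333]
jig [(0.84, array([0.5815, 0.0546, 0.0019]))]
carriage [(0.97, array([0.5518, 0.1341, 0.001 ]))]
post_grip [(0.93, array([0.5559, 0.1386, 0.081 ]))]
tooth_face [(0.93, array([0.5974, 0.1557, 0.0371]))]
catch_tip [(0.58, array([0.6273, 0.0583, 0.0333]))]
catch [(0.91, array([0.6251, 0.1106, 0.0038]))]
```

View pics/w1.png

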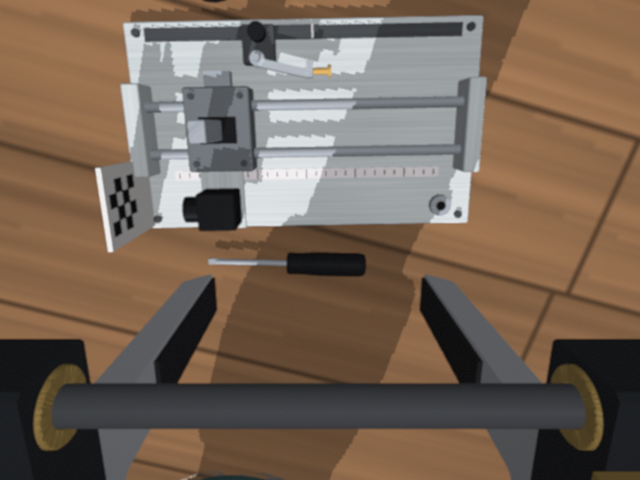

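```bash
cat >> h.py <<'E'
def onz(P,u,v,z):
    K=np.array(P['intrinsics']); e=np.array(P['eye'])
    r=rot(P)@np.array([(u-K[0,2])/K[0,0],-(v-K[1,2])/K[1,1],-1]); return e+r*(z-e[2])/r[2]
E
python3 - <<'E'
from h import *
P=eyes.camera_params('wrist'); d=np.load('w1d.npy'); im=cv2.imread('pics/w1.png')
for a,b,z in(((126,23),(482,16),.012),((160,228),(467,222),.012)):
    A=onz(P,*a,z);B=onz(P,*b,z); f=A-B; print(A,B,np.linalg.norm(f),np.arctan2(-f[0],f[1]))
for n,(u,v) in dict(post=(203,131),posttop2=(195,131),scr=(330,71),arm=(312,70),pin=(256,58),tooth=(223,78)).items():
    print(n,d[v,u],world('wrist',u,v,d[v,u]),)
for n,t in(('screwend',(332,71)),('tip',(312,70)),('toothL',(216,78)),('toothR',(231,78))): print(n,onz(P,*t,.034 if 'too' not in n else .04))
cv2.imwrite('pics/w1c.png',cv2.resize(im[0:240,90:490],None,fx=2,fy=2,interpolation=cv2.INTER_CUBIC))
E
```

```text
[0.62770421 0.24365815 0.012     ] [ 0.72122695 -0.07753554  0.012     ] 0.3345323416016738 0.28333855097916133
[0.43912024 0.17939488 0.012     ] [ 0.53117118 -0.13370979  0.012     ] 0.3263554994818346 0.2859377597135805
post 0.32612014 [0.55805414 0.13016308 0.10843571]
posttop2 0.3250565 [0.55651765 0.1358806  0.10953713]
scr 0.3775143 [0.63397124 0.04677923 0.04128577]
arm 0.3796881 [0.6307993  0.06277605 0.03874069]
pin 0.36934084 [0.62649977 0.11266249 0.04708581]
tooth 0.37834194 [0.6027852  0.13850907 0.04212667]
screwend [0.63530009 0.04503913 0.034     ]
tip [0.63130983 0.06298363 0.034     ]
toothL [0.60119825 0.14514249 0.04      ]
toothR [0.60477648 0.13198697 0.04      ]
```

View pics/w1c.png

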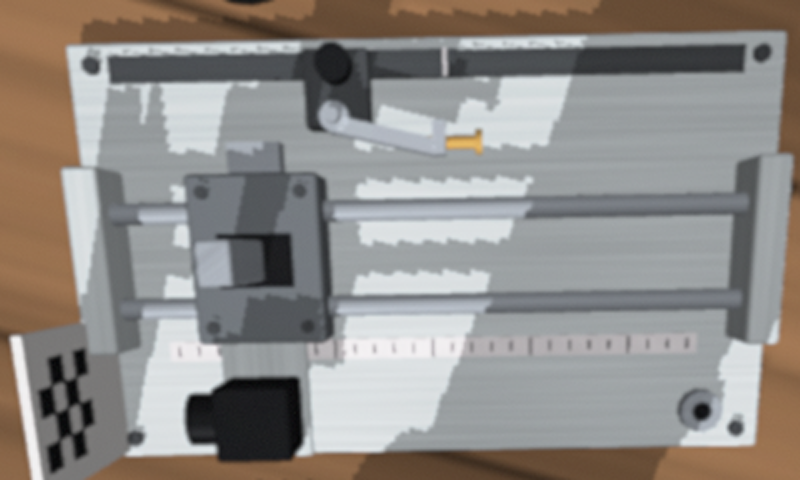

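```bash
python3 - <<'E'
from h import *
P=eyes.camera_params('wrist'); y=.284
f=np.array([-np.sin(y),np.cos(y)]); r=np.array([np.cos(y),np.sin(y)])
J=np.array([.5792,.058])
# jig centre from plate corners
cs=[onz(P,*q,.012)[:2] for q in((123.5,22.5),(483,16),(467,222),)]
m=(cs[0]+cs[2])/2; print('plate centre',m)
J=m
def jf(p): p=p[:2]-J; return np.round([p@r*1000,p@f*1000],1)
for n,u,v,z in(('post',196.5,131.5,.108),('toothF',204,78,.04),('toothB',231,78,.04),('screw',331,71,.034),('tip',312.5,70,.034),('blockF',183,88,.05),('blockB',250,88,.05)):
    p=onz(P,u,v,z); print(n,p.round(4),jf(p))
p=readout.observe()['position'];print('tcp',p)
E
```

```text
plate centre [0.57934236 0.05614152]
post [0.5563 0.1351 0.108 ] [ 0.  82.2]
toothF [0.5983 0.1557 0.04  ] [46.1 90.2]
toothB [0.6048 0.132  0.04  ] [45.7 65.7]
screw [0.6351 0.0459 0.034 ] [ 50.6 -25.4]
tip [0.6314 0.0625 0.034 ] [51.8 -8.5]
blockF [0.5849 0.1694 0.05  ] [ 37.1 107.1]
blockB [0.6006 0.1117 0.05  ] [36.  47.4]
tcp [0.51325224 0.02470614 0.46472806]
```

Emit:
move_arm([
  [0.7,1.8,-1.5,0,0,0.016,100],
  [1,2.6,-2.5,0,0,0,100],
  [1,2.6,-2.5,0,0,0,100],
  [0.9,2.4,-2.5,0,0,0,100],
  [0.5,1.2,-2,0,0,0,100],
  [0.2,0.4,-1,0,0,0,100],
  [0,0,0,0,0,0,100],
  [0,0,0,0,0,0,100],
])

```text
time_s: 3.98
position: [0.5565, 0.1345, 0.345]
tcp_rot: [-1.33, 0.998, -0.998]
ft_force: [-0.1, -0.8, 1.0]
grip_width: 0.999
```

```bash
python3 - <<'E'
from h import *
from scipy.spatial.transform import Rotation as R
P=eyes.camera_params('wrist'); p,d=snap('wrist','w2')
o=readout.observe(); print(o['position'],o['ft_force'],R.from_rotvec(o['tcp_rot']).as_matrix().round(3))
r=eyes.mark_of('wrist','post_grip'); print([(x['conf'],np.round(x['point'],4)) for x in r[:2]])
E
```

```text
[0.55658873 0.13427618 0.34568871] [-0.06917153 -0.45924264  0.42198149] [[ 0.279  0.001  0.96 ]
 [-0.96  -0.     0.279]
 [ 0.    -1.     0.001]]
[(0.97, array([0.5579, 0.1363, 0.0812]))]
```

View pics/w2.png

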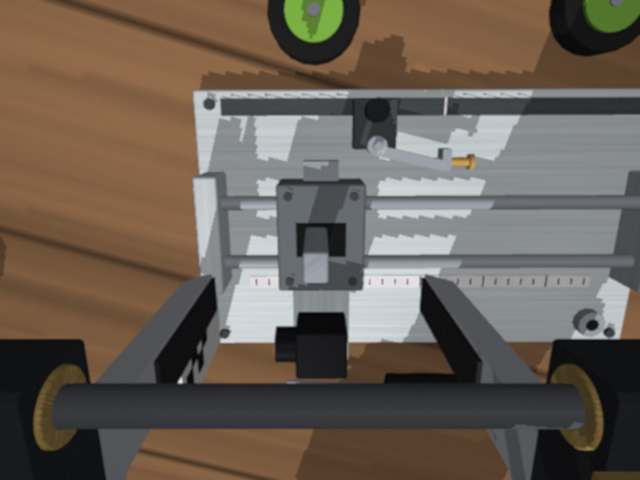

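Emit:
move_arm([
  [0,0,-1.5,0,0,0,100],
  [0,0.05,-2,0,0,0,60],
  [0,0.05,-2,0,0,0,60],
  [0,0,-1.5,0,0,0,50],
  [0,0,-0.8,0,0,0,40],
  [0,0,-0.2,0,0,0,40],
  [0,0,0,0,0,0,40],
  [0,0,0,0,0,0,40],
], grip_force=30)

```text
time_s: 4.75
position: [0.5568, 0.1361, 0.2658]
tcp_rot: [-1.329, 0.997, -0.999]
ft_force: [-0.3, 0.0, -1.2]
grip_width: 0.54
```

```bash
python3 - <<'E'
from h import *
P=eyes.camera_params('wrist'); p,d=snap('wrist','w3')
o=readout.observe(); print(o['position'],o['ft_force'])
E
```

```text
[0.55672766 0.13624344 0.26586662] [ 0.2078253  -0.80550685  0.11674569]
```

View pics/w3.png

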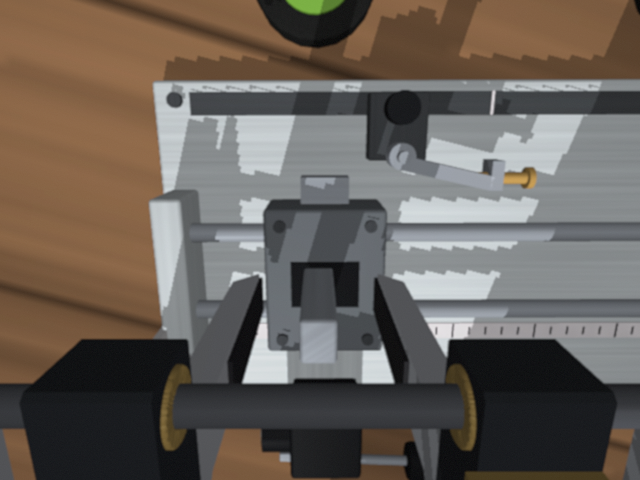

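Emit:
move_arm([
  [0,0,0,0,0,0,20],
  [0,0,0,0,0,0,20],
  [0,0,0,0,0,0,12],
  [0,0,0,0,0,0,8],
  [0,0,0,0,0,0,4],
  [0,0,0,0,0,0,4],
  [0,0,0,0,0,0,4],
  [0,0,0,0,0,0,4],
], grip_force=30)

```text
time_s: 5.47
position: [0.5564, 0.1363, 0.2647]
tcp_rot: [-1.33, 0.998, -0.998]
ft_force: [-0.9, -0.8, 3.1]
grip_width: 0.151
```

Emit:
move_arm([
  [0.14,-0.48,0,0,0,0,4],
  [0.28,-0.96,0,0,0,0,4],
  [0.28,-0.96,0,0,0,0,4],
  [0.28,-0.96,0,0,0,0,4],
  [0.28,-0.96,0,0,0,0,4],
  [0.28,-0.96,0,0,0,0,4],
  [0.28,-0.96,0,0,0,0,4],
  [0,0,0,0,0,0,4],
])

```text
time_s: 6.13
position: [0.5754, 0.0713, 0.2647]
tcp_rot: [-1.329, 0.999, -1.0]
ft_force: [1.1, -0.5, 4.4]
grip_width: 0.145
```

Emit:
move_arm([
  [0.28,-0.96,0,0,0,0,4],
  [0.28,-0.96,0,0,0,0,4],
  [0.28,-0.96,0,0,0,0,4],
  [0.28,-0.96,0,0,0,0,4],
  [0.28,-0.96,0,0,0,0,4],
  [0.28,-0.96,0,0,0,0,4],
  [0.14,-0.48,0,0,0,0,4],
  [0,0,0,0,0,0,4],
])

```text
time_s: 6.8
position: [0.5933, 0.0099, 0.2647]
tcp_rot: [-1.329, 0.998, -1.0]
ft_force: [3.7, -0.1, 1.5]
grip_width: 0.149
```

```bash
cat > st.py <<'E'
from h import *
import sys
y=.284; f=np.array([-np.sin(y),np.cos(y)]); r=np.array([np.cos(y),np.sin(y)]); J=np.array([.5793,.0561])
def jf(p): p=np.array(p)[:2]-J; return np.round([p@r*1000,p@f*1000],1)
def st():
    o=readout.observe(); print(o['time_s'],'tcp',o['position'],'jig',jf(o['position']),'F',o['ft_force'],'Fr,Ff',o['ft_force'][:2]@r,o['ft_force'][:2]@f,o['grip_width'])
E
python3 - <<'E'
from st import *
st(); snap('wrist','w4')
for t in('tooth_face','catch_tip','carriage','post_grip'):
    m=eyes.mark_of('wrist',t); print(t,[(x['conf'],np.round(x['point'],4),jf(x['point'])) for x in m[:2]])
E
```

```text
6.8 tcp [0.59332032 0.00993646 0.26473344] jig [  0.5 -48.2] F [ 3.74722766 -0.11564142  1.46973862] Fr,Ff 3.5647199998131995 -1.1609734721813953 0.148940725537721
tooth_face [(0.8, array([0.6325, 0.0391, 0.0319]), array([ 46.3, -31.2]))]
catch_tip [(0.68, array([0.6274, 0.0602, 0.0321]), array([47.3, -9.5]))]
carriage [(0.86, array([0.5914, 0.0137, 0.0014]), array([ -0.3, -44.1]))]
post_grip [(0.93, array([0.5928, 0.008 , 0.0855]), array([ -0.5, -50. ]))]
```

View pics/w4.png

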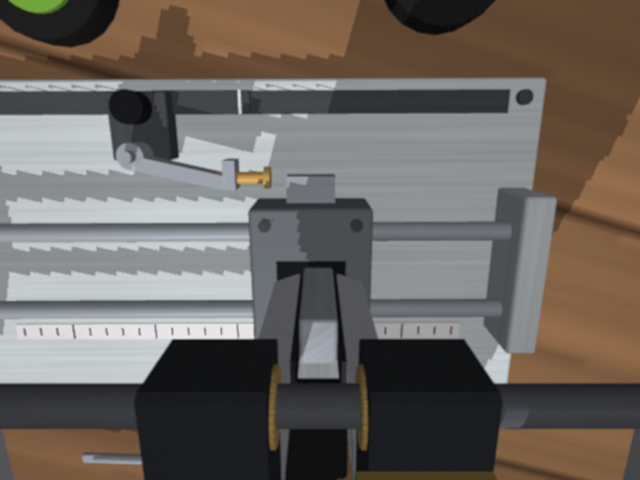

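Emit:
move_arm([
  [0.09,-0.31,0,0,0,0,4],
  [0.09,-0.31,0,0,0,0,4],
  [0,0,0,0,0,0,4],
  [0,0,0,0,0,0,4],
])

```text
time_s: 7.38
position: [0.5947, 0.0053, 0.2647]
tcp_rot: [-1.33, 0.997, -0.998]
ft_force: [4.5, 1.4, 1.4]
grip_width: 0.147
```

```bash
python3 - <<'E'
from st import *
st(); p,d=snap('wrist','w5'); P=eyes.camera_params('wrist')
for t in('tooth_face','catch_tip','carriage','post_grip'):
    m=eyes.mark_of('wrist',t); print(t,[(x['conf'],np.round(x['point'],4),jf(x['point'])) for x in m[:2]])
im=cv2.imread('pics/w5.png'); cv2.imwrite('pics/w5c.png',cv2.resize(im[130:280,80:400],None,fx=2.5,fy=2.5,interpolation=cv2.INTER_CUBIC))
E
```

```text
7.3833 tcp [0.59473674 0.00525013 0.26474905] jig [  0.6 -53.1] F [4.47885709 1.37283123 1.38612125] Fr,Ff 4.684108592506584 0.0628735819066969 0.14733329734679917
tooth_face [(0.64, array([0.6376, 0.0347, 0.0342]), array([ 50. , -36.9]))]
catch_tip [(0.87, array([0.6265, 0.0591, 0.0358]), array([ 46.1, -10.3]))]
carriage [(0.73, array([5.901e-01, 9.700e-03, 5.000e-04]), array([ -2.6, -47.6]))]
post_grip [(0.71, array([0.5941, 0.0085, 0.0853]), array([  0.9, -49.8]))]
```

View pics/w5c.png

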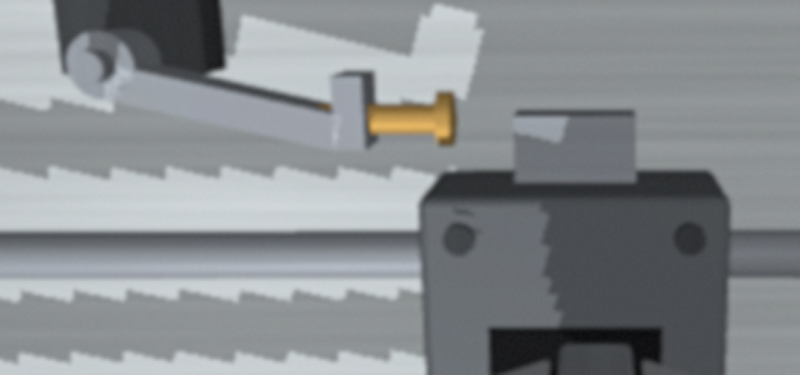

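Emit:
move_arm([
  [0.07,-0.08,0,0,0,0,4],
  [0,0,0,0,0,0,4],
  [0,0,0,0,0,0,4],
  [0,0,0,0,0,0,4],
])

```text
time_s: 7.97
position: [0.5951, 0.0047, 0.2647]
tcp_rot: [-1.331, 0.998, -0.997]
ft_force: [1.1, 3.2, 4.7]
grip_width: 0.148
```

```bash
python3 - <<'E'
from st import *
st(); snap('wrist','w6')
im=cv2.imread('pics/w6.png'); cv2.imwrite('pics/w6c.png',cv2.resize(im[130:280,80:400],None,fx=2.5,fy=2.5,interpolation=cv2.INTER_CUBIC))
E
```

```text
7.9667 tcp [0.59514506 0.00470542 0.26469573] jig [  0.8 -53.8] F [1.12608243 3.20958924 4.65221478] Fr,Ff 1.9802935518014384 2.765494922175172 0.14766036256466877
```

View pics/w6c.png

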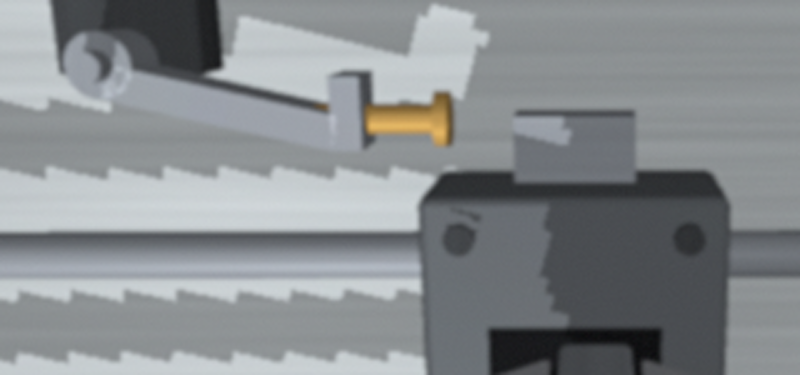

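Emit:
move_arm([
  [-0.14,0.48,0,0,0,0,4],
  [-0.14,0.48,0,0,0,0,4],
  [-0.14,0.48,0,0,0,0,4],
  [0,0,0,0,0,0,4],
  [0,0,0,0,0,0,4],
  [0,0,0,0,0,0,4],
])

```text
time_s: 8.52
position: [0.591, 0.0191, 0.2647]
tcp_rot: [-1.33, 0.998, -0.997]
ft_force: [0.0, 1.0, 6.4]
grip_width: 0.146
```

```bash
python3 - <<'E'
from st import *
st(); snap('wrist','w7'); st()
im=cv2.imread('pics/w7.png'); cv2.imwrite('pics/w7c.png',cv2.resize(im[130:280,80:400],None,fx=2.5,fy=2.5,interpolation=cv2.INTER_CUBIC))
E
```

```text
8.5167 tcp [0.59095395 0.01911789 0.26470065] jig [  0.8 -38.8] F [0.03189397 1.01773347 6.43251741] Fr,Ff 0.3157828963594291 0.9680288255998394 0.14568916375040636
8.5667 tcp [0.59096902 0.01912816 0.26468771] jig [  0.8 -38.8] F [0.07161799 1.19689303 6.3989682 ] Fr,Ff 0.40411575260037014 1.1288810906217728 0.14575128453206948
```

View pics/w7c.png

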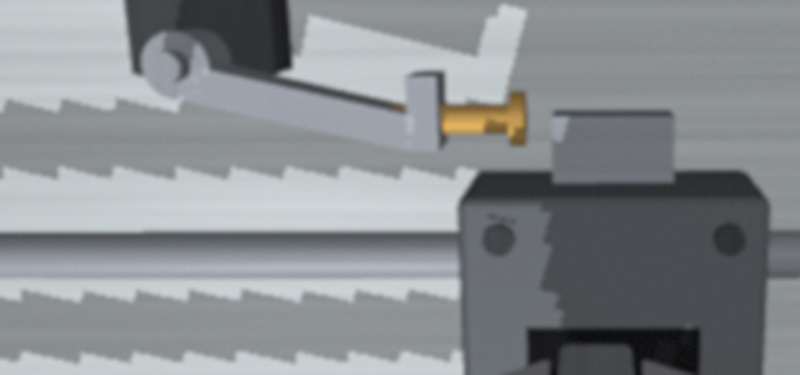

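Emit:
move_arm([
  [-0.056,0.192,0,0,0,0,4],
  [-0.056,0.192,0,0,0,0,4],
  [0,0,0,0,0,0,4],
  [0,0,0,0,0,0,4],
])

```text
time_s: 8.9
position: [0.5899, 0.0226, 0.2647]
tcp_rot: [-1.331, 0.998, -0.998]
ft_force: [1.2, -1.7, 6.2]
grip_width: 0.15
```

```bash
python3 - <<'E'
from st import *
st(); snap('wrist','w8'); st()
im=cv2.imread('pics/w8.png'); cv2.imwrite('pics/w8c.png',cv2.resize(im[130:280,80:400],None,fx=2.5,fy=2.5,interpolation=cv2.INTER_CUBIC))
E
```

```text
8.9 tcp [0.58990249 0.02262375 0.26467667] jig [  0.8 -35.1] F [ 1.20767209 -1.72838706  6.18402152] Fr,Ff 0.6750055672964332 -1.9975387845830703 0.15010119780739892
8.95 tcp [0.58991823 0.0226031  0.26469436] jig [  0.8 -35.1] F [ 0.98582397 -0.1668302   6.10971616] Fr,Ff 0.8995887252923134 -0.43637292869506356 0.14643142389158262
```

View pics/w8c.png

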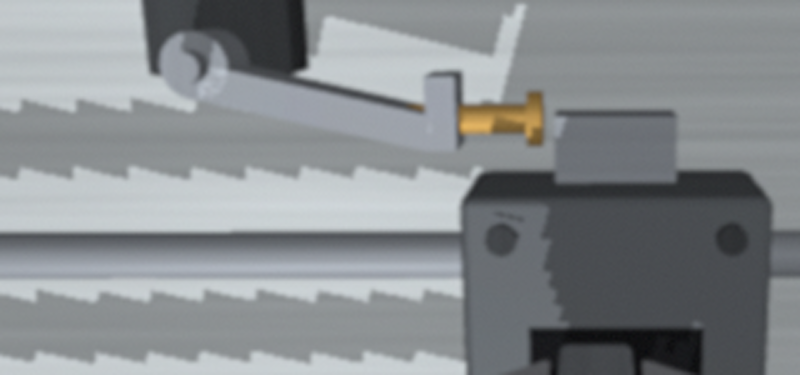

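Emit:
move_arm([
  [-0.028,0.096,0,0,0,0,4],
  [0,0,0,0,0,0,4],
  [0,0,0,0,0,0,4],
])

```text
time_s: 9.2
position: [0.5897, 0.0234, 0.2647]
tcp_rot: [-1.331, 0.998, -0.998]
ft_force: [1.3, -1.5, 6.0]
grip_width: 0.148
```

Emit:
move_arm([
  [-0.014,0.048,0,0,0,0,4],
  [0,0,0,0,0,0,4],
  [0,0,0,0,0,0,4],
])

```text
time_s: 9.45
position: [0.5896, 0.0237, 0.2647]
tcp_rot: [-1.331, 0.998, -0.998]
ft_force: [2.1, -1.4, 5.6]
grip_width: 0.15
```

Emit:
move_arm([
  [-0.014,0.048,0,0,0,0,4],
  [0,0,0,0,0,0,4],
  [0,0,0,0,0,0,4],
])

```text
time_s: 9.7
position: [0.5895, 0.0242, 0.2647]
tcp_rot: [-1.331, 0.998, -0.998]
ft_force: [1.5, -2.8, 5.6]
grip_width: 0.15
```

Emit:
move_arm([
  [-0.014,0.048,0,0,0,0,4],
  [0,0,0,0,0,0,4],
  [0,0,0,0,0,0,4],
])

```text
time_s: 9.95
position: [0.5893, 0.0247, 0.2647]
tcp_rot: [-1.331, 0.998, -0.998]
ft_force: [2.3, -2.7, 5.9]
grip_width: 0.149
```

```bash
python3 - <<'E'
from st import *
st(); snap('wrist','w9'); st()
im=cv2.imread('pics/w9.png'); cv2.imwrite('pics/w9c.png',cv2.resize(im[130:280,80:400],None,fx=2.5,fy=2.5,interpolation=cv2.INTER_CUBIC))
E
```

```text
9.95 tcp [0.58931104 0.02467175 0.26469798] jig [  0.8 -33. ] F [ 2.32157085 -2.68806037  5.92798265] Fr,Ff 1.4753859320951708 -3.230881633797047 0.14884136818087518
10.0 tcp [0.58930317 0.02467585 0.26469634] jig [  0.8 -33. ] F [ 1.36976726 -2.10484954  5.67221761] Fr,Ff 0.7251236837552946 -2.4043397415312424 0.14568103987732184
```

View pics/w9c.png

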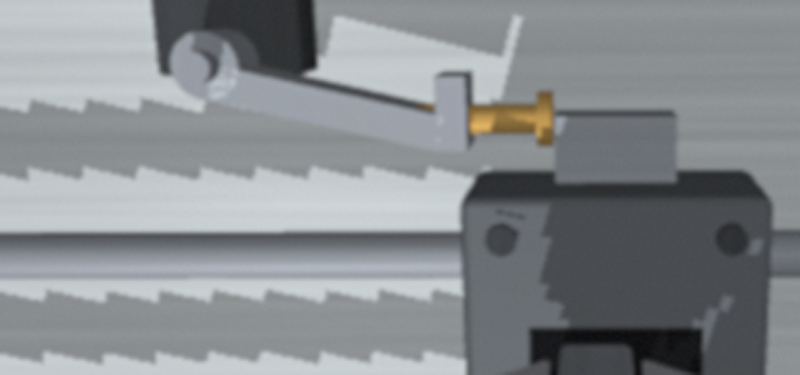

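Emit:
move_arm([
  [-0.008,0.029,0,0,0,0,4],
  [0,0,0,0,0,0,4],
  [0,0,0,0,0,0,4],
])

```text
time_s: 10.25
position: [0.5892, 0.025, 0.2647]
tcp_rot: [-1.331, 0.998, -0.998]
ft_force: [1.5, -2.7, 5.5]
grip_width: 0.149
```

Emit:
move_arm([
  [-0.008,0.029,0,0,0,0,4],
  [0,0,0,0,0,0,4],
  [0,0,0,0,0,0,4],
])

```text
time_s: 10.5
position: [0.5892, 0.0252, 0.2647]
tcp_rot: [-1.331, 0.998, -0.998]
ft_force: [1.4, -2.6, 7.3]
grip_width: 0.145
```

Emit:
move_arm([
  [-0.008,0.029,0,0,0,0,4],
  [0,0,0,0,0,0,4],
  [0,0,0,0,0,0,4],
])

```text
time_s: 10.75
position: [0.5891, 0.0253, 0.2647]
tcp_rot: [-1.331, 0.998, -0.998]
ft_force: [2.3, -3.5, 5.7]
grip_width: 0.148
```

Emit:
move_arm([
  [-0.008,0.029,0,0,0,0,4],
  [0,0,0,0,0,0,4],
  [0,0,0,0,0,0,4],
])

```text
time_s: 11.0
position: [0.5891, 0.0254, 0.2647]
tcp_rot: [-1.331, 0.998, -0.999]
ft_force: [2.6, -5.2, 6.1]
grip_width: 0.147
```

Emit:
move_arm([
  [-0.008,0.029,0,0,0,0,4],
  [0,0,0,0,0,0,4],
  [0,0,0,0,0,0,4],
])

```text
time_s: 11.25
position: [0.589, 0.0255, 0.2647]
tcp_rot: [-1.331, 0.998, -0.999]
ft_force: [2.7, -6.6, 5.3]
grip_width: 0.148
```

```bash
python3 - <<'E'
from st import *
st(); snap('wrist','w10'); st()
im=cv2.imread('pics/w10.png'); cv2.imwrite('pics/w10c.png',cv2.resize(im[130:280,80:400],None,fx=2.5,fy=2.5,interpolation=cv2.INTER_CUBIC))
E
```

```text
11.25 tcp [0.58903661 0.02551069 0.2647001 ] jig [  0.8 -32.1] F [ 2.6783794  -6.56371351  5.33966502] Fr,Ff 0.7319526665154743 -7.051262053009841 0.147628025281688
11.3 tcp [0.5890602  0.02552124 0.26470906] jig [  0.8 -32.1] F [ 2.2963919  -6.32314127  5.74108476] Fr,Ff 0.43267447307573864 -6.713294572639908 0.14759937304965984
```

View pics/w10c.png

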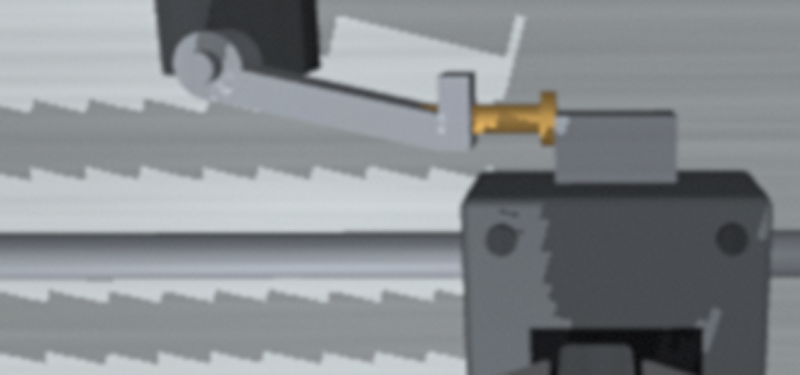

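Emit:
move_arm([
  [-0.01,0.034,0,0,0,0,4],
  [-0.01,0.034,0,0,0,0,4],
  [0,0,0,0,0,0,4],
  [0,0,0,0,0,0,4],
])

```text
time_s: 11.63
position: [0.589, 0.0257, 0.2647]
tcp_rot: [-1.331, 0.998, -1.0]
ft_force: [4.2, -9.9, 5.7]
grip_width: 0.145
```

```bash
python3 - <<'E'
from st import *
st()
E
```

```text
11.6333 tcp [0.58896511 0.02573363 0.26468398] jig [  0.8 -31.9] F [ 4.17876338 -9.87435701  5.74947471] Fr,Ff 1.2446002308631336 -10.649692949354524 0.14524560711027315
```

Leaning at about 10.6 N; hold it for about a second.

Emit:
move_arm([
  [0,0,0,0,0,0,4],
  [0,0,0,0,0,0,4],
  [0,0,0,0,0,0,4],
  [0,0,0,0,0,0,4],
])

```text
time_s: 11.97
position: [0.589, 0.0257, 0.2647]
tcp_rot: [-1.331, 0.998, -1.0]
ft_force: [4.4, -9.3, 4.8]
grip_width: 0.145
```

Emit:
move_arm([
  [0,0,0,0,0,0,4],
  [0,0,0,0,0,0,4],
  [0,0,0,0,0,0,4],
  [0,0,0,0,0,0,4],
  [0,0,0,0,0,0,4],
  [0,0,0,0,0,0,4],
])

```text
time_s: 12.47
position: [0.589, 0.0257, 0.2647]
tcp_rot: [-1.331, 0.998, -1.0]
ft_force: [3.6, -9.4, 5.8]
grip_width: 0.146
```

Emit:
move_arm([
  [0,0,0,0,0,0,30],
  [0,0,0,0,0,0,45],
  [0,0,0,0,0,0,50],
  [0,0,0,0,0,0,50],
  [0,0,0,0,0,0,50],
  [0,0,0,0,0,0,50],
])

```text
time_s: 12.97
position: [0.5886, 0.0274, 0.2645]
tcp_rot: [-1.33, 0.998, -0.997]
ft_force: [-0.5, 0.2, -0.2]
grip_width: 0.494
```

```bash
python3 - <<'E'
from st import *
st(); snap('wrist','w11'); st()
E
```

```text
12.9667 tcp [0.58855606 0.02738721 0.26450136] jig [  0.8 -30.2] F [-0.47348234  0.20497936 -0.22098366] Fr,Ff -0.3970810117087358 0.32943700040836377 0.4943337403453513
13.0167 tcp [0.58859076 0.02737636 0.26455599] jig [  0.9 -30.2] F [ 0.32160241 -0.75660039  0.2919831 ] Fr,Ff 0.09672211541721278 -0.8164049761811519 0.4972170640370924
```

View pics/w11.png

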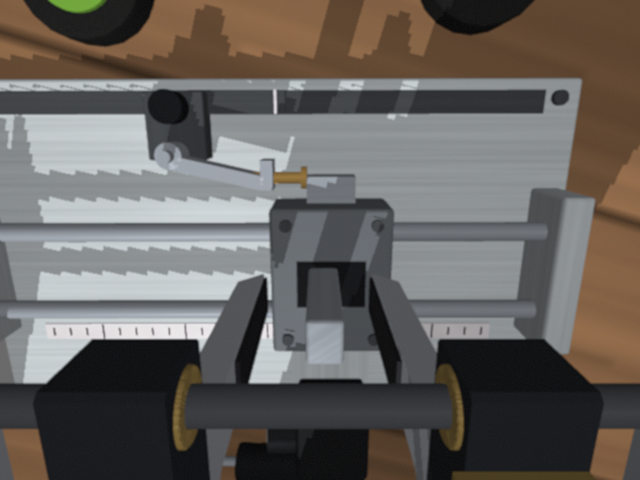

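Emit:
move_arm([
  [0,0,0.5,0,0,0,50],
  [0,0,1.5,0,0,0,50],
  [0,0,2,0,0,0,50],
  [0,0,2.5,0,0,0,50],
  [0,0,2.5,0,0,0,50],
  [0,0,2,0,0,0,50],
  [0,0,1,0,0,0,50],
  [0,0,0,0,0,0,50],
])

```text
time_s: 13.68
position: [0.589, 0.0274, 0.3868]
tcp_rot: [-1.328, 0.995, -1.0]
ft_force: [-0.1, 0.5, -0.1]
grip_width: 0.497
```

```bash
python3 - <<'E'
from st import *
st(); snap('wrist','w12')
for t in('tooth_face','catch_tip','carriage','post_grip'):
    m=eyes.mark_of('wrist',t); print(t,[(x['conf'],jf(x['point'])) for x in m[:1]])
im=cv2.imread('pics/w12.png'); cv2.imwrite('pics/w12c.png',cv2.resize(im[120:360,160:480],None,fx=2.5,fy=2.5,interpolation=cv2.INTER_CUBIC))
E
```

```text
13.6833 tcp [0.58896644 0.02741281 0.3867941 ] jig [  1.2 -30.2] F [-0.06868493  0.53267742 -0.14704522] Fr,Ff 0.08332139302718976 0.5305849617719571 0.49738248032056315
tooth_face [(0.83, array([ 46.6, -20.1]))]
catch_tip [(0.7, array([48.1, -8.8]))]
carriage [(0.59, array([ -2.5, -34.4]))]
post_grip [(0.59, array([ -0.6, -33. ]))]
```

View pics/w12c.png

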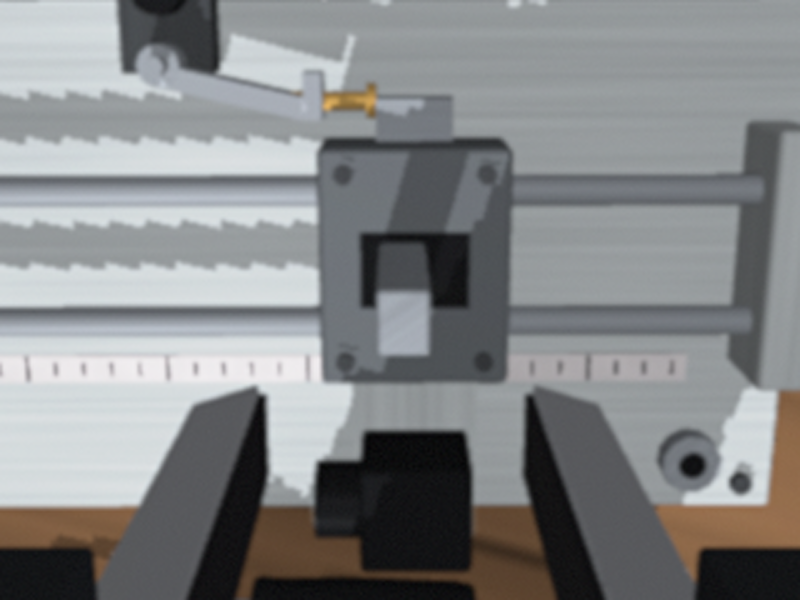

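```bash
python3 - <<'E'
from st import *
snap('scene','s2')
for t in('driver','wheel_a','bearing'):
    print(t,[(x['conf'],x['point']) for x in eyes.mark_of('scene',t)[:2]])
print(ticket.finish_job())
E
```

```text
driver [(0.96, [0.4306, 0.0411, 0.0012]), (0.33, [0.3858, -0.4548, -0.0032])]
wheel_a [(0.92, [0.6961, 0.1773, 0.0034]), (0.61, [0.7582, -0.011, 0.0012])]
bearing [(0.63, [0.5408, -0.0981, 0.0122]), (0.29, [0.7554, -0.0092, 0.0027])]
the job is handed in; nothing more can be done
None
```

The carriage is set against the catch and the job is handed in, at about 14 s of the 64 s allowed.

- **Drawing back:** I gripped the drive post and drew the carriage back until the tooth face was about 29.6 mm behind the catch tip, measured in the wrist picture. The catch had sprung back in front of the tooth, and the screw stood out roughly 17 mm.
- **Leaning:** I came forward in small steps until the tooth met the screw. I then leaned on the post with about 10 to 10.6 N at the wrist for some 0.8 s. The highest reading was 10.6 N, well under the 15 N limit.
- **Letting go:** I opened the fingers while still leaning forward, then lifted straight up. The wrist force went back to about zero.

**Last checks:**
- The last wrist picture shows the tooth touching the screw head.
- In the same picture the post stands about 3.5 mm forward in its slot.
- The network put the tooth face about 11 mm behind the tip, which disagrees with the roughly 17 mm in the pictures. I went by the pictures and the felt contact, since that network is only good to about 4 mm.
- The network also put the post only about 1.4 mm forward of the carriage's middle, but with low confidence.
- The driver, both wheels and the bearing were found within about 5 mm of their first positions, which is about the network's error. I did not re-measure the flask, mouse and glue gun, but the arm stayed clear of them.

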